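# Pack a lamp-kit order and run it into the dispatch bay

### The job

Pack the lamp order: thread every ceramic ring that is on the desk down the post in the open carton, largest at the bottom and each smaller one on top of it, all lying flat and fully home, and only then put the lid on so that it sits seated and level on the carton. Then draw the sliding stop back, push the closed carton along the rollers (do not lift or tip it) right into the black bay against its end wall, and slide the stop back in fully behind it. Leave the mug, the speaker and the notebook where they are.

Things in the scene. Friction and masses are not known exactly. Their poses are not given: they have to be found in the camera images.
- track: Fixed roller track on the desk: aluminium rails, 17 free-turning steel rollers (24 mm thick, 36 mm apart). Origin on the desk at mid track; its y runs along the track: open loading end at y = +275 mm, bay at the -y end. Roller tops 46 mm above the desk. Rails 60 mm high, inner faces x = +-79 mm (4 mm play beside the carton), outer +-89 mm.
- bay (a point): Point on the roller tops where the carton's origin lies when the carton touches the bay's end wall (track x = 0, y = -255 mm). The bay is three black walls, 100 mm high and 10 mm thick: side walls (outer faces track x = +-92.5 mm) from y = -350 to -170 mm, end wall's inner face y = -340 mm.
- stop (a joint): Sliding steel stop at the bay's mouth. 0 = in: its tongue (67 to 85 mm above the desk, track y = -155 to -129 mm) juts 49 mm over the rollers from the robot's side (-x) and bars the carton. 0.055 m = drawn out along the track's -x: the carton can pass. About 2 N; stays where left. With the carton home, 15 mm remain between it and the tongue.
- stop_knob (a point): Middle of the top of the stop's round black knob: 24 mm diameter, 36 mm tall, top 121 mm above the desk, on the steel tongue's top. Below is a black housing, 74 mm high, track x = -205 to -95 mm, y = -165 to -119 mm.
- carton: Open cardboard carton, 150 mm (its x) by 170 mm (its y), 76 mm high outside, walls and floor 5 mm, about 0.35 kg, on the rollers near the loading end, free to roll along the track (drag about 0.5 N). Origin at the centre of its underside. In its middle stands a fixed wooden post, 18 mm diameter with a tapered tip, top 66 mm above the origin.
- post_tip (a point): Centre of the top of the post in the carton.
- lid: Loose cardboard lid: plate 150 mm (its x) by 170 mm (y), 6 mm thick; under it a 132 by 152 mm plug 7 mm deep fits inside the carton's rim (4 mm play each side). Lies plug down. Origin at the centre of the plug's underside. Wooden bar handle on top, 60 mm (x) by 22 mm (y), 13 to 43 mm above the origin. Seated: origin 69 mm above the carton's; either way round.
- ring1: White ceramic ring, 70 mm outer diameter, 27 mm hole, 14 mm tall, lying flat on the desk; origin at the centre of its underside. May be absent from an order.
- ring2: White ceramic ring, 61 mm outer diameter, 27 mm hole, 14 mm tall, lying flat on the desk; origin at the centre of its underside. May be absent from an order.
- ring3: White ceramic ring, 52 mm outer diameter, 27 mm hole, 14 mm tall, lying flat on the desk; origin at the centre of its underside. May be absent from an order.
- ring4: White ceramic ring, 43 mm outer diameter, 27 mm hole, 14 mm tall, lying flat on the desk; origin at the centre of its underside. May be absent from an order.
- mug: Blue mug, 80 mm diameter, 90 mm tall; origin under its centre. Leave alone.
- speaker: White rounded speaker, 92 mm diameter, 88 mm tall; origin under its centre. Leave alone.
- notebook: Grey notebook 150 by 210 by 18 mm lying flat; origin under its centre. Leave alone.
There are look-alikes about, which are no part of the job. What is shaped like the ring1 but blue or brown is not meant.

How it is judged (in metres and radians):
On the way, in this order (a step that is already met when the one before it is completed fails the run):
1. all the rings are home on the post, largest at the bottom (horizontal distance between each of ring1, ring2, ring3, ring4 and post_tip below 0.008 m and angle between each of ring1, ring2, ring3, ring4's own z axis and vertical below 0.06 rad and z of ring1 in the frame of carton between 0 and 0.009 m and linear speed of each of ring1, ring2, ring3, ring4 below 0.03 m/s and z of ring2 in the frame of carton between 0 and 0.023 m and z of ring2 in the frame of ring1 between 0.01 and 0.018 m and z of ring3 in the frame of carton between 0 and 0.037 m and z of ring3 in the frame of ring1 between 0.01 and 0.032 m and z of ring3 in the frame of ring2 between 0.01 and 0.018 m and z of ring4 in the frame of carton between 0 and 0.051 m and z of ring4 in the frame of ring1 between 0.01 and 0.046 m and z of ring4 in the frame of ring2 between 0.01 and 0.032 m and z of ring4 in the frame of ring3 between 0.01 and 0.018 m), for 0.2 s.
2. the lid is seated level on the carton (horizontal distance between lid and carton below 0.008 m and z of lid in the frame of carton between 0.066 and 0.0725 m and angle between lid's own z axis and vertical below 0.03 rad and angle between the x axis of lid and the x axis of carton, either way round below 0.08 rad and linear speed of lid below 0.02 m/s), for 0.2 s.
3. the lidded carton is home in the bay (all of step 2 and horizontal distance between carton and bay below 0.017 m and height (world z) of carton below 0.052 m and angle between carton's own z axis and vertical below 0.04 rad and linear speed of carton below 0.02 m/s), for 0.2 s.
At the end, for the whole second after the job is handed in: Rings on the post (8 mm, flat to 0.06 rad), larger below smaller, within 4 mm of home; lid seated (origin 66 to 72.5 mm above carton's, 8 mm, 0.08 rad, level to 0.03 rad); carton on the rollers within 17 mm of its place in the bay; stop in (below 12 mm); all at rest (all of step 1 and all of step 3 and value of joint stop below 0.012 m); the robot touches nothing.
It fails at once if the carton is lifted off the rollers (height (world z) of carton above 0.07 m).
It fails at once if the carton is tipped (angle between carton's own z axis and vertical above 0.25 rad).
It fails at once if the mug is disturbed (moved over 30 mm) (distance of mug from where it was at the start of the episode above 0.03 m).
It fails at once if the speaker is disturbed (moved over 30 mm) (distance of speaker from where it was at the start of the episode above 0.03 m).
It fails at once if the notebook is disturbed (moved over 30 mm) (distance of notebook from where it was at the start of the episode above 0.03 m).
Of ring1, ring2, ring3, ring4 only 2 to 4 are there at a start; the rules pass over those that are not, and their reading is None.
At some moment in a run one of ring1, ring2, ring3, ring4, lid may be knocked a few centimetres aside while the robot is not near it.
It also fails if it takes over 210 s, if anything falls off the work surface, if the arm or the gripper's body presses on something with over 40 N, if the wrist force passes 120 N, or if a joint passes its speed limit or range.

### The arm

A 7-joint arm with a two-finger parallel gripper is mounted at the origin on the work surface. World frame = base frame: x ahead of the robot, y to its left, z up, the work surface at z = 0. Lengths are in mm, angles in rad, forces in N, time in s.
With the tool pointing down it reaches from about 400 to 850 mm from the base axis. Payload 4.5 kg.
Tool frame: the origin (TCP) lies on the centre line of the jaws, within the pads' length; the fingertips stand 22 mm ahead of it and the grasp point (between the pads) lies 3 mm ahead of it; z points along the fingers, y is the line along which they close (so a half turn about z gives the same grasp; the last joint's range is limited). The gripper opens to 85 mm and grips with 20 to 120 N. Pads are 22 mm wide; open, the fingers measure 114 mm over their backs; the gripper's body (76 mm by 85 mm) begins 54 mm behind the grasp point. The pads swing forward as they close: fully open they stand 13 mm farther back than shut.
Start: joints at [-1.151, 0.689, -0.195, 1.565, 0.157, 0.902, -0.215], TCP at [235.17, 579.092, 253.317] pointing down, gripper open.
Joint ranges: [-3.01, 3.01], [-0.46, 2.08], [-1.47, 1.51], [0.13, 2.56], [-1, 4.14], [0.04, 2.09], [-2.66, 2.66]. Speed limits (rad/s): [2.57, 2.57, 3.14, 3.14, 3.14, 3.14, 3.14].

### API

Orientations are given as a unit quaternion [x, y, z, w].
In Python, from station import ctrl gives the robot as it stands. Calls block until the motion is done:
- ctrl.reach(position, orientation): joint-space move of the TCP to a pose.
- ctrl.servo_line(position, rot=None, rate=150, threshold=None): straight line of the TCP; rot=None keeps the orientation; rate is the mean speed in mm/s. With threshold (N) it stops when the force on the tool has changed by that much, and returns True; else False.
- ctrl.movej(angles): joint-space move.
- ctrl.set_gripper(opening, squeeze=None): finger opening in mm; squeeze is the grip in N (None keeps the last); returns when the fingers have stopped.
- ctrl.pause(seconds).
- ctrl.solve_ik(position, orientation): joint angles nearest the present ones, or None.
- ctrl.observe(): the state.
- ctrl.grab_frame(name): name is "scene" or "side" or "wrist"; returns a dict with "frame" (420x560x3 uint8, red, green, blue), "fx", "fy", "cx", "cy" (pixels), "position" and "rotation" of the camera in the world. Camera axes: x right, y down, z forward; pixel columns grow to the right and rows downward; lengths in mm; the calibration is good to about 2 mm. A picture is of the moment at which its call begins. There is no depth.
A pose or a line that the arm cannot do raises ctrl.Unreachable and nothing moves.
- ctrl.finish_job(): hands the job in; it is judged then, once.
Trained networks look in the newest picture that a camera, given by its name, has taken for a name from the list of things; names that differ only in an ending like _2 or _b are one class to them, and where a whole thing is asked for, a point or a joint stands for the part that bears it (a point fixed in the world has none). Each returns a list of dicts, best first, with "score" (0 to 1); they miss things now and then, are a little off and sometimes report something else, mostly with a low value. They report only what shows in the picture. A call takes as long as a camera call. They do not tell look-alikes from the thing itself.
- ctrl.masks_of(camera, name): "mask" (420x560 bool, what is visible of it) and "box" ([left, top, right, bottom] in pixels, round what is visible of it).
- ctrl.pinpoint(camera, name): "xy" ([column, row] in pixels: a listed point, or the origin of a listed thing).
The state is a dict: "time": time; "qpos": joint angles; "qvel": joint speeds; "effort": joint torques, N m; "position": TCP position; "tool_rot": TCP orientation; "contact_force": force on the tool from outside, world axes, zero at the start; "moment": the same for the moment, N m; "width": finger opening in mm; "finger_force": force on a finger pad.
Only numpy, scipy, OpenCV 4.12 (cv2) and the standard library are available. Lean on these libraries where they do the work, as an engineer would, in place of code of your own. Each camera call takes 0.05 s, during which the arm holds its last target. There are 200 camera calls.

## Working session

There is one attempt and no reset: what is moved stays moved. The work goes in short steps, each a Python script; the robot and the scene stay as the last script left them, time stands still between calls to the robot, and variables do not carry over. Pictures are saved under pics/ and viewed, at most 16 in all, crops included, and the job is handed in when it is done.

```bash
mkdir -p pics; ls; cat > h.py <<'E'
import numpy as np, cv2
from station import ctrl
from scipy.spatial.transform import Rotation as R
def grab(n,save=None):
    f=ctrl.grab_frame(n)
    if save: cv2.imwrite('pics/'+save,cv2.cvtColor(f['frame'],cv2.COLOR_RGB2BGR))
    return f
def rotm(f):
    r=np.array(f['rotation'],float)
    return r if r.shape==(3,3) else R.from_quat(r).as_matrix()
def ray(f,uv,z):
    d=rotm(f)@np.array([(uv[0]-f['cx'])/f['fx'],(uv[1]-f['cy'])/f['fy'],1.])
    p=np.array(f['position'],float); return p+d*(z-p[2])/d[2]
def proj(f,p):
    c=rotm(f).T@(np.array(p,float)-np.array(f['position'])); return np.array([f['fx']*c[0]/c[2]+f['cx'],f['fy']*c[1]/c[2]+f['cy']])
def down(yaw): # tool z down, tool x at yaw
    return (R.from_euler('z',yaw)*R.from_euler('x',np.pi)).as_quat()
E
python3 - <<'E'
from h import *
o=ctrl.observe(); print(o['tool_rot'],o['time'],o['width'])
for c in ['scene','side','wrist']:
    f=grab(c,c+'0.png'); print(c,np.round(f['position']),np.round(rotm(f),3).tolist(),f['fx'])
    for n in ['track','stop_knob','carton','post_tip','lid','ring1','ring2','ring3','ring4','mug','speaker','notebook','bay']:
        try: print(n,[(np.round(d['xy']).tolist(),round(d['score'],2)) for d in ctrl.pinpoint(c,n)][:6])
        except Exception as e: print(n,e)
E
```

```text
pics
[ 1.91657737e-01  9.81461386e-01 -9.19743918e-04 -1.17754887e-04] 0.0 85.51810435297227
scene [1578. -309.  953.] [[0.214, 0.586, -0.781], [0.977, -0.113, 0.183], [0.019, -0.802, -0.597]] 410.71635786334105
track [([304.0, 252.0], 0.62)]
stop_knob [([251.0, 200.0], 0.64)]
carton [([346.0, 235.0], 0.94)]
post_tip [([350.0, 215.0], 0.8), ([345.0, 235.0], 0.26)]
lid [([379.0, 202.0], 0.93)]
ring1 [([305.0, 195.0], 0.75), ([283.0, 217.0], 0.62), ([330.0, 184.0], 0.61), ([335.0, 204.0], 0.43)]
ring2 [([305.0, 195.0], 0.75), ([283.0, 217.0], 0.62), ([330.0, 184.0], 0.61), ([335.0, 204.0], 0.43)]
ring3 [([305.0, 195.0], 0.75), ([283.0, 217.0], 0.62), ([330.0, 184.0], 0.61), ([335.0, 204.0], 0.43)]
ring4 [([305.0, 195.0], 0.75), ([283.0, 217.0], 0.62), ([330.0, 184.0], 0.61), ([335.0, 204.0], 0.43)]
mug [([419.0, 232.0], 0.71), ([350.0, 238.0], 0.3)]
speaker [([156.0, 264.0], 0.62)]
notebook [([140.0, 220.0], 0.75), ([249.0, 204.0], 0.32)]
bay [([227.0, 252.0], 0.7)]
side [-255. -764.  825.] [[0.698, -0.423, 0.578], [-0.716, -0.405, 0.569], [-0.007, -0.811, -0.585]] 470.325906203611
tra
[... 545 characters left out ...]
 ([203.0, 231.0], 0.82), ([267.0, 232.0], 0.67), ([168.0, 222.0], 0.58)]
mug [([205.0, 149.0], 0.88)]
speaker [([437.0, 285.0], 0.84)]
notebook [([406.0, 353.0], 0.57)]
bay [([368.0, 222.0], 0.9)]
wrist [166. 608. 373.] [[0.376, 0.886, 0.271], [0.927, -0.36, -0.11], [-0.0, 0.292, -0.956]] 294.90926695892273
track []
stop_knob []
carton []
post_tip []
lid []
ring1 [([97.0, 365.0], 0.73), ([14.0, 349.0], 0.72), ([47.0, 299.0], 0.62)]
ring2 [([97.0, 365.0], 0.73), ([14.0, 349.0], 0.72), ([47.0, 299.0], 0.62)]
ring3 [([97.0, 365.0], 0.73), ([14.0, 349.0], 0.72), ([47.0, 299.0], 0.62)]
ring4 [([97.0, 365.0], 0.73), ([14.0, 349.0], 0.72), ([47.0, 299.0], 0.62)]
mug []
speaker []
notebook []
bay []
```

View pics/scene0.png

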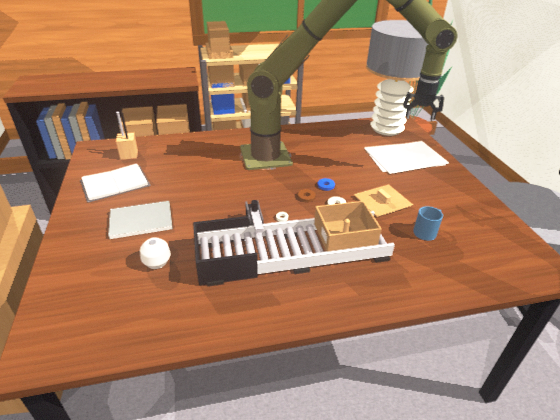

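View pics/side0.png

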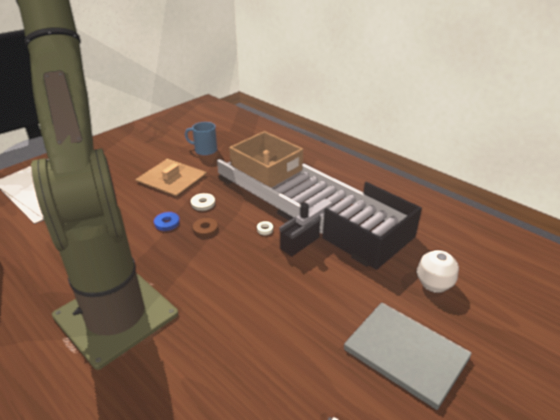

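```bash
cat >> h.py <<'E'
def pin(c,n,z): # newest picture of c assumed just taken as f
    pass
def ringfit(f,mask,z=14):
    # outline of mask projected to plane z -> circle fit
    cs,_=cv2.findContours(mask.astype(np.uint8),cv2.RETR_EXTERNAL,cv2.CHAIN_APPROX_NONE)
    c=max(cs,key=cv2.contourArea)[:,0,:]
    P=np.array([ray(f,q,z)[:2] for q in c],np.float32)
    (x,y),r=cv2.minEnclosingCircle(P); return x,y,2*r
def color(f,mask): return np.median(f['frame'][mask],axis=0)
E
python3 - <<'E'
from h import *
F={}
for c in ['scene','side']:
    f=F[c]=grab(c)
    for d in ctrl.masks_of(c,'ring1'):
        m=d['mask']; print(c,'ring',round(d['score'],2),np.round(d['box']),np.round(ringfit(f,m)),color(f,m),m.sum())
    for n,z in [('track',0),('stop_knob',121),('carton',46),('post_tip',112),('lid',0),('mug',0),('speaker',0),('notebook',0),('bay',46)]:
        for d in ctrl.pinpoint(c,n): print(c,n,round(d['score'],2),np.round(ray(f,d['xy'],z)[:2]))
E
```

```text
scene ring 0.61 [321. 180. 336. 191.] [295. 200.  82.] [ 74.  132.5 244.5] 156
scene ring 0.51 [298. 189. 315. 199.] [348.  98.  77.] [183.5 106.   57. ] 156
scene ring 0.39 [329. 196. 345. 202.] [409. 195.  67.] [255. 255. 254.] 100
scene track 0.61 [635.   8.]
scene stop_knob 0.75 [ 494. -142.]
scene carton 0.94 [628. 154.]
scene carton 0.16 [500. 340.]
scene carton 0.16 [516. -47.]
scene post_tip 0.92 [635. 148.]
scene mug 0.87 [629. 447.]
scene speaker 0.9 [ 590. -470.]
scene notebook 0.75 [ 378. -529.]
scene notebook 0.48 [633. 441.]
scene bay 0.66 [ 621. -238.]
side ring 0.73 [193. 219. 217. 235.] [331.  92.  83.] [141.  92.  63.] 374
side ring 0.72 [193. 195. 214. 211.] [403. 193.  84.] [246. 243. 228.] 289
side ring 0.6 [258. 222. 272. 235.] [443. -32.  56.] [226. 221. 197.] 159
side ring 0.6 [153. 213. 177. 229.] [272. 192.  85.] [ 79. 111. 196.] 357
side track 0.55 [622.   6.]
side stop_knob 0.97 [ 499. -127.]
side carton 0.57 [630. 141.]
side post_tip 0.61 [605. 129.]
side lid 0.93 [423. 365.]
side mug 0.82 [613. 441.]
side mug 0.52 [449. -29.]
side speaker 0.66 [ 588. -474.]
side speaker 0.22 [399. 184.]
side notebook 0.82 [ 360. -523.]
side bay 0.87 [ 622. -245.]
```

The scene and side pictures show two white rings, the large one at side (203,202) and the small one at (265,228). The blue and brown rings are look-alikes. The lid is at side (172,178), the carton at (266,160), and the track runs nearly along world y. I'll refine these with the wrist camera.

```bash
python3 - <<'E'
from h import *
for i,p in enumerate([(430,100,260),(480,300,260),(560,130,330),(520,-130,260)]):
    ctrl.reach(p,down(np.pi)); ctrl.pause(.3)
    f=grab('wrist',f'w{i}.png'); print(i,np.round(f['position']),ctrl.observe()['qpos'][6],ctrl.observe()['time'])
    for d in ctrl.masks_of('wrist','ring1'):
        m=d['mask']; print(' ring',round(d['score'],2),np.round(d['box']),np.round(ringfit(f,m),1),color(f,m),m.sum())
    for n,z in [('track',0),('stop_knob',121),('carton',46),('post_tip',112),('lid',0),('bay',46)]:
        for d in ctrl.pinpoint('wrist',n): print(' ',n,round(d['score'],2),np.round(d['xy']),np.round(ray(f,d['xy'],z)[:2],1))
import cv2
cv2.imwrite('pics/m.png',cv2.resize(np.vstack([np.hstack([cv2.imread(f'pics/w{i}.png') for i in (a,a+1)]) for a in (0,2)]),(800,600)))
E
```

```text
0 [355. 101. 379.] 0.9338123012921262 5.425
 ring 0.65 [242.  70. 309. 132.] [336.8  98.6  71.6] [178.  97.  43.] 2648
 ring 0.57 [332.   8. 394.  82.] [279.8 196.2  70.8] [ 38. 126. 249.] 3052
  track 0.58 [216. 308.] [630.4   7.1]
  stop_knob 0.68 [ 39. 261.] [ 489.5 -131.5]
  carton 0.89 [315. 323.] [620.9 150.2]
  lid 0.75 [491. 175.] [427.8 378.1]
  bay 0.61 [ 20. 322.] [ 619.7 -245.8]
  bay 0.19 [216. 305.] [593.3  18.6]
1 [406. 299. 379.] 0.6702741861666235 6.9583
 ring 0.81 [164.  89. 226. 145.] [409.  200.8  70.6] [254. 254. 251.] 2371
 ring 0.75 [ 65.  18. 138.  85.] [337.7 102.5  74.4] [146.  74.  29.] 3227
 ring 0.66 [153.   1. 215.  34.] [286.7 200.5  68.3] [ 35. 121. 247.] 1399
 ring 0.63 [  1. 136.  42. 170.] [449.  -18.7  51.6] [249. 249. 242.] 953
  stop_knob 0.26 [200. 118.] [406.7 233.4]
  lid 0.7 [346. 134.] [426.4 384. ]
2 [485. 132. 449.] 1.0325014240637571 8.475
 ring 0.78 [222.   1. 279.  31.] [343.7  98.4  67.4] [167.  91.  42.] 1054
 ring 0.76 [304.  28. 354.  86.] [409.9 198.5  71. ] [255. 255. 253.] 2043
 ring 0.59 [150.  75. 182. 108.] [449.6 -23.   46.7]
[... 197 characters left out ...]
2 [202. 212.] [591.9  42.1]
  carton 0.62 [292. 217.] [623.7 151.3]
  post_tip 0.61 [289. 239.] [629.6 145.5]
  lid 0.68 [ 16. 214.] [ 635.7 -288.7]
  lid 0.57 [457.  71.] [423.5 381.1]
  bay 0.9 [ 14. 216.] [ 622.4 -249.1]
3 [ 446. -128.  379.] 1.4417348947763922 10.2333
 ring 0.96 [524.  49. 560. 114.] [411.3 187.8  69.8] [255. 255. 254.] 1661
 ring 0.68 [446.   0. 522.  48.] [339.   94.1  75.3] [154.  82.  34.] 2599
 ring 0.6 [348. 101. 382. 139.] [449.2 -27.   44.7] [255. 255. 254.] 783
  track 0.89 [371. 249.] [624.9   2.1]
  stop_knob 0.66 [275. 164.] [ 486.  -131.6]
  carton 0.94 [496. 263.] [622.1 145.4]
  post_tip 0.57 [543. 299.] [628.3 149.2]
  bay 0.64 [184. 260.] [ 618.5 -246.3]
```

View pics/m.png

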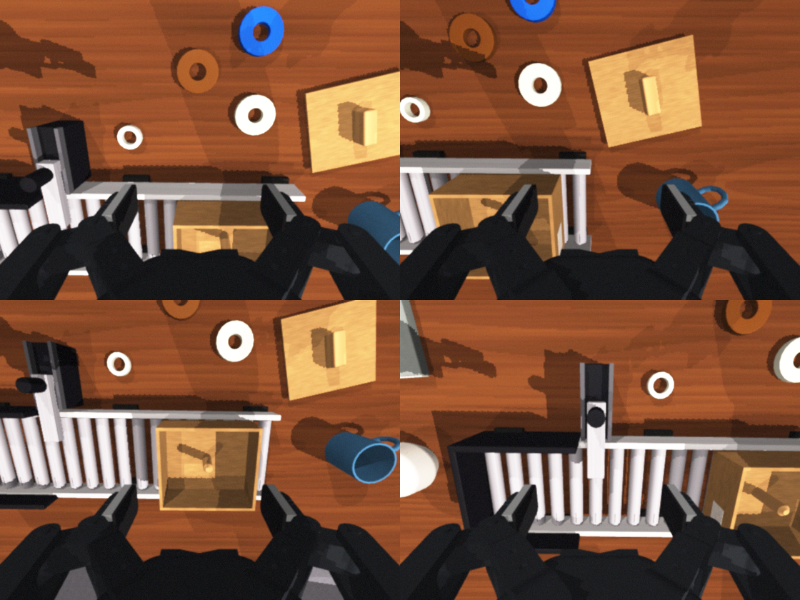

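The wrist pictures confirm two white rings, ring1 (Ø70) at about (410,199) and ring4 (Ø43) at about (449,-24). The carton's post tip shows at montage (208,462). I'll measure the post and ring1 close up, then pick ring1.

```bash
cat >> h.py <<'E'
YAW=np.pi-0.028
def go(p,yaw=YAW): ctrl.reach(p,down(yaw))
def find_ring(xy,D,look=220,yaw=YAW):
    go((max(xy[0]+5,405),xy[1],look),yaw); ctrl.pause(.25)
    f=grab('wrist'); best=None
    for d in ctrl.masks_of('wrist','ring1'):
        if color(f,d['mask']).min()<190: continue
        r=np.array(ringfit(f,d['mask'])); print('  ring',round(d['score'],2),r.round(1))
        if abs(r[2]-D)<7 and (best is None or np.hypot(*(r[:2]-xy))<np.hypot(*(best[:2]-xy))): best=r
    return best
def find_post(xy=(630,147),save=None):
    out=[]
    for k,(dx,dz) in enumerate([(-40,250),(-20,270),(-55,270)]):
        go((xy[0]+dx,xy[1],dz)); ctrl.pause(.25)
        f=grab('wrist',save if k==0 else None)
        for d in ctrl.pinpoint('wrist','post_tip')[:1]:
            p=ray(f,d['xy'],112)[:2]; print('  post',round(d['score'],2),np.round(d['xy']),p.round(1)); out.append(p)
    return np.median(out,axis=0)
E
python3 - <<'E'
from h import *
print(find_post(save='post.png'))
f=grab('wrist')
for d in ctrl.masks_of('wrist','carton')[:1]:
    cs,_=cv2.findContours(d['mask'].astype(np.uint8),0,1); c=max(cs,key=cv2.contourArea)[:,0]
    P=np.array([ray(f,q,122)[:2] for q in c],np.float32); print(cv2.minAreaRect(P))
print(find_ring((409,199),70)); print(ctrl.observe()['time'])
E
```

```text
post 0.65 [282. 242.] [629.7 147.9]
  post 0.97 [280. 214.] [626.5 148.8]
  post 0.6 [282. 246.] [628.7 149.8]
[628.71465061 148.82503396]
((621.7388916015625, 147.55918884277344), (169.32891845703125, 161.62940979003906), 89.68241119384766)
  ring 0.8 [446.7 -19.7  51.8]
None
14.4417
```

View pics/post.png

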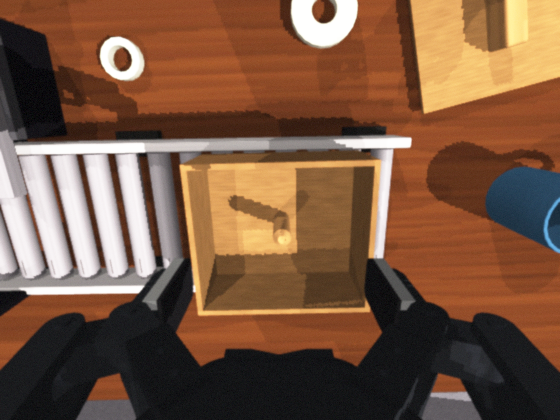

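The close picture shows the post tip at (283,237), i.e. about (628,149), and ring1 partly visible at (324,15). The network missed ring1 this time, so I'll segment white blobs by colour instead.

```bash
cat >> h.py <<'E'
def white_rings(f,D,z=14):
    I=f['frame'].astype(int); m=((I.min(2)>150)&(I.max(2)-I.min(2)<45)).astype(np.uint8)
    out=[]
    cs,_=cv2.findContours(m,cv2.RETR_EXTERNAL,cv2.CHAIN_APPROX_NONE)
    for c in cs:
        if cv2.contourArea(c)<200: continue
        P=np.array([ray(f,q,z)[:2] for q in c[:,0]],np.float32); (x,y),r=cv2.minEnclosingCircle(P)
        if abs(2*r-D)<6 and cv2.contourArea(P)>.8*np.pi*r*r:
            k=c[:,0]
            if k.min()<=0 or k[:,0].max()>=559 or k[:,1].max()>=419: continue
            out.append((x,y,2*r))
    return np.array(out)
def find_ring(xy,D,look=220,yaw=YAW):
    go((max(xy[0]+5,405),xy[1],look),yaw); ctrl.pause(.25)
    f=grab('wrist','last.png'); r=white_rings(f,D); print('  rings',r.round(1).tolist())
    return r[np.argmin(np.hypot(r[:,0]-xy[0],r[:,1]-xy[1]))] if len(r) else None
E
python3 - <<'E'
from h import *
r=find_ring((409,199),70)
f=grab('wrist'); 
if r is None: raise SystemExit
go((r[0],r[1],80)); ctrl.set_gripper(85)
f=grab('wrist','r1.png')
print(white_rings(f,70)); print(ctrl.observe()['position'],ctrl.observe()['time'])
E
```

```text
rings [[408.0, 199.1, 69.9]]
[[407.54162598 199.14648438  69.43766022]]
[409.09544077 199.55466118  81.30835483] 15.925
```

View pics/last.png

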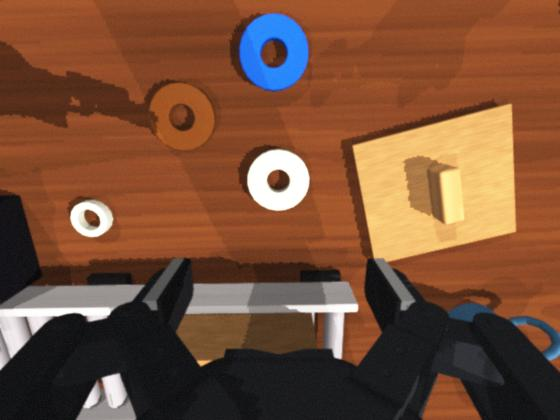

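The picture shows ring1 cleanly at (278,180), diameter 69.9 as expected. Next I grasp it.

```bash
python3 - <<'E'
from h import *
p=(407.7,199.1)
ctrl.servo_line((*p,40),rate=120)
print(ctrl.servo_line((*p,15),rate=40,threshold=6),ctrl.observe()['position'])
ctrl.set_gripper(60,40)
o=ctrl.observe();print(o['width'],o['finger_force'],o['contact_force'],o['position'])
ctrl.servo_line((*p,150),rate=150)
o=ctrl.observe();print(o['width'],o['finger_force'])
post=find_post((628,149)) ; print(post)
o=ctrl.observe();print(o['width'],o['finger_force'],o['time'])
grab('wrist','held.png')
E
```

```text
Traceback (most recent call last):
station.Unreachable: the arm cannot follow that straight line within its joint ranges
```

```bash
python3 - <<'E'
from h import *
print(np.round(ctrl.observe()['qpos'],2))
for yaw in np.arange(-3.1,3.2,.4):
    print(round(yaw,2),[None if (q:=ctrl.solve_ik((407.7,199.1,z),down(yaw))) is None else np.round(q,2).tolist() for z in (80,15)])
for p,y in [((449,-24,20),YAW),((628,149,66),YAW),((425,380,25),YAW+.2),((425,380,25),YAW-.2),((487,-131,110),YAW),((540,-131,110),YAW)]: print(p, ctrl.solve_ik(p,down(y)))
E
```

```text
[-0.5   0.81 -0.09  2.2   0.48  0.15  0.51]
-3.1 [[-0.5, 0.81, -0.1, 2.2, 0.51, 0.15, 0.54], [-0.07, 1.1, -0.83, 2.19, 1.53, 0.72, -0.44]]
-2.7 [[-0.46, 0.81, -0.15, 2.2, 0.7, 0.17, 0.75], [-0.07, 1.1, -0.83, 2.19, 1.53, 0.72, -0.04]]
-2.3 [[-0.42, 0.82, -0.23, 2.2, 0.88, 0.22, 0.97], [-0.07, 1.1, -0.83, 2.19, 1.53, 0.72, 0.36]]
-1.9 [[-0.36, 0.82, -0.32, 2.2, 1.02, 0.28, 1.23], [-0.52, 0.96, -0.06, 2.21, 2.03, 0.05, 0.22]]
-1.5 [[-0.3, 0.84, -0.41, 2.19, 1.11, 0.34, 1.54], [-0.49, 0.96, -0.11, 2.21, 1.79, 0.09, 0.87]]
-1.1 [[-0.23, 0.86, -0.53, 2.19, 1.19, 0.43, 1.86], [-0.45, 0.96, -0.17, 2.21, 1.68, 0.14, 1.39]]
-0.7 [[-0.18, 0.88, -0.62, 2.19, 1.23, 0.5, 2.22], [-0.37, 0.97, -0.3, 2.2, 1.59, 0.24, 1.88]]
-0.3 [[-0.17, 0.88, -0.64, 2.19, 1.24, 0.51, 2.61], [-0.34, 0.97, -0.35, 2.2, 1.57, 0.29, 2.3]]
0.1 [[-0.69, 0.83, 0.21, 2.21, -0.98, 0.19, -1.04], [-0.43, 0.96, -0.2, 2.21, 1.65, 0.16, 2.62]]
0.5 [[-0.65, 0.83, 0.15, 2.21, -0.79, 0.16, -0.83], None]
0.9 [[-0.62, 0.82, 0.11, 2.21, -0.59, 0.14, -0.63], None]
1.3 [[-0.6, 0.82, 0.07, 2.21, -0.4, 0.13, -0.43], [0.11, 1.33, -1.26, 2.1
[... 324 characters left out ...]
1, 0.81, -0.07, 2.2, 0.37, 0.14, 0.4], [0.11, 1.33, -1.26, 2.18, 1.54, 1.18, -0.69]]
(449, -24, 20) [ 0.53944774  1.18478269 -1.04485534  2.1937953   1.52788669  0.93055554
  0.00780591]
(628, 149, 66) [-0.08675435  0.98661054 -0.41134139  1.6116231   0.57043655  0.66575041
  0.75263896]
(425, 380, 25) [-0.7057116   0.97179152 -0.18004421  1.86112388  0.44814908  0.34832731
  0.51038479]
(425, 380, 25) [-0.75239985  0.96906858 -0.09975789  1.86363991  0.26280043  0.32154146
  0.28389974]
(487, -131, 110) [ 0.49126869  0.82101706 -0.5309256   2.03162332  0.84359977  0.51901868
  0.8803131 ]
(540, -131, 110) [ 0.44713754  0.85352771 -0.50171312  1.88014215  0.70612895  0.59261828
  1.02820532]
```

```bash
cat >> h.py <<'E'
def branch_go(p,yaw,qref,zs):
    """move to above p in the IK branch of qref (raised a bit), then pose at height zs"""
    q=np.array(qref,float); q[1]-=.3; q[5]=max(q[5]-.0,.05)
    ctrl.movej(q)
    o=ctrl.observe(); print('  via',np.round(o['position']))
    ctrl.reach((*p,zs),down(yaw)); print('  at',np.round(ctrl.observe()['qpos'],2))
E
python3 - <<'E'
from h import *
p=(407.7,199.1)
q15=ctrl.solve_ik((*p,15),down(YAW))
go((430,199,220))
branch_go(p,YAW,q15,50)
print(ctrl.observe()['position'])
try: print(ctrl.servo_line((*p,15),rate=40,threshold=6),ctrl.observe()['position'])
except ctrl.Unreachable as e: print(e,ctrl.solve_ik((*p,15),down(YAW)),ctrl.solve_ik((*p,30),down(YAW)))
E
```

```text
via [486. 204. 153.]
  at [-0.08  1.   -0.81  2.19  1.41  0.66 -0.41]
[408.31736937 199.58474244  50.47420139]
False [407.72035607 199.18869054  15.12265285]
```

```bash
python3 - <<'E'
from h import *
p=(407.7,199.1)
ctrl.set_gripper(60,40)
o=ctrl.observe();print(o['width'],o['finger_force'],o['contact_force'],o['position'])
ctrl.servo_line((*p,60),rate=80)
o=ctrl.observe();print(o['width'],o['finger_force'])
ctrl.servo_line((470,190,230),rate=150)
post=find_post((628,149)) ; print(post)
o=ctrl.observe();print(o['width'],o['finger_force'],o['time'])
grab('wrist','held.png')
E
```

```text
68.54512695134876 42.90484978817403 [-0.95143872 -0.62715762  8.09025378] [407.81136173 199.1275576   15.91424696]
68.45113955473734 45.19216150045395
  post 0.93 [277. 216.] [626.3 147.5]
  post 0.56 [278. 251.] [631.5 147.1]
[628.92169942 147.29575587]
68.64929178471094 45.55011140182614 23.75
```

View pics/held.png

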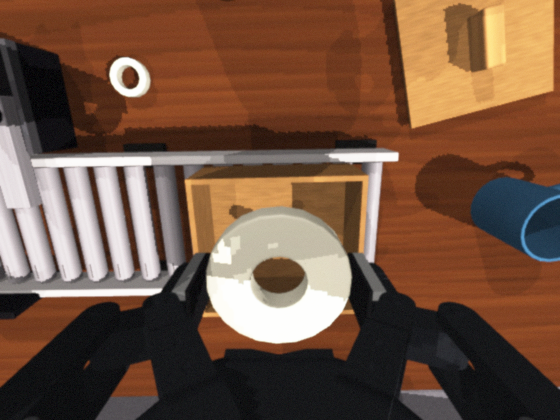

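Ring1 is held level, its hole at (278,283). Now I thread it.

```bash
cat >> h.py <<'E'
def thread(p,ztop,zend):
    go((p[0],p[1],ztop)); ctrl.servo_line((p[0],p[1],ztop),rot=down(YAW),rate=80); ctrl.pause(.2)
    h=ctrl.servo_line((p[0],p[1],zend),rate=50,threshold=6)
    o=ctrl.observe(); print('  thread',h,np.round(o['position'],1),np.round(o['contact_force'],1)); return h
E
python3 - <<'E'
from h import *
print(thread((628,148.3),165,65))
E
```

```text
thread True [628.  148.4  67.1] [0.4 0.7 5.2]
True
```

```bash
python3 - <<'E'
from h import *
p=(628,148.4)
ctrl.set_gripper(84); o=ctrl.observe(); print(o['width'],o['contact_force'])
ctrl.servo_line((*p,190),rate=120)
go((588,148.3,250)); ctrl.pause(.2)
f=grab('wrist','in1.png'); print(white_rings(f,70,65),white_rings(f,43,14))
print([ (d['xy'],ray(f,d['xy'],112)) for d in ctrl.pinpoint('wrist','post_tip')])
r=find_ring((449,-24),43); print(r, ctrl.observe()['time'])
E
```

```text
83.97531777150499 [-0.20438864  1.0271486   0.67851116]
[[627.60119629 149.05812073  69.9313736 ]] [[450.39151001 -21.79803276  46.91098785]]
[([277.9, 244.0], array([628.14305468, 146.23815748, 112.        ]))]
  rings [[448.3, -24.6, 43.9]]
[448.28604126 -24.59627533  43.8972168 ] 29.975
```

View pics/in1.png

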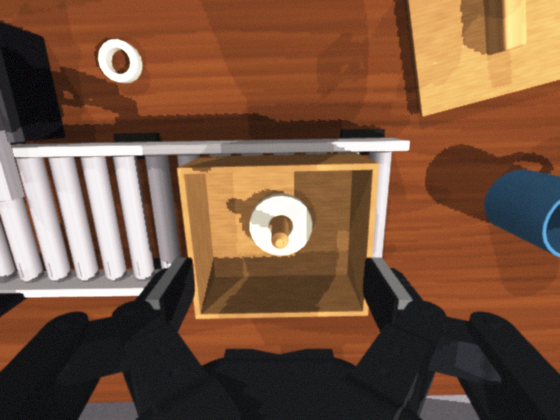

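Ring1 lies flat around the post at (280,225). Now ring4.

```bash
python3 - <<'E'
from h import *
p=(448.3,-24.6)
ctrl.set_gripper(62)
q=ctrl.solve_ik((*p,21),down(YAW)); print(np.round(q,2), np.round(ctrl.observe()['qpos'],2))
branch_go(p,YAW,q,60)
f=grab('wrist'); print(white_rings(f,43))
print(ctrl.servo_line((*p,21.5),rate=40,threshold=6),ctrl.observe()['position'])
ctrl.set_gripper(30,40)
o=ctrl.observe();print(o['width'],o['finger_force'],o['contact_force'],o['position'])
ctrl.servo_line((*p,70),rate=80)
ctrl.servo_line((500,0,230),rate=150)
o=ctrl.observe();print(o['width'],o['finger_force'],o['time'])
go((588,148.3,255)); ctrl.pause(.2)
f=grab('wrist','held4.png'); print(white_rings(f,70,65))
E
```

```text
[ 0.37  1.03 -0.69  2.2   1.53  0.58 -0.02] [ 0.6   0.74 -1.09  2.07  0.87  0.89  0.54]
  via [520. -52. 162.]
  at [ 0.36  0.93 -0.67  2.2   1.36  0.54  0.13]
[[446.81164551 -24.50715637  45.37010193]]
False [448.4118958  -24.5606038   21.66813208]
41.00498359928217 40.57413820177317 [-0.64651977  0.05993356  5.39426978] [448.44197572 -24.6315764   22.02226028]
40.87078158465615 40.4018962115215 35.1
[]
```

View pics/held4.png

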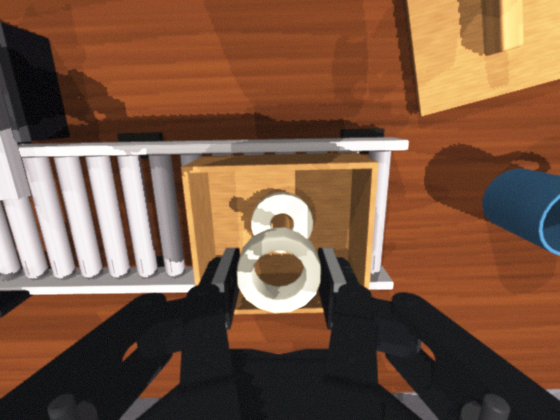

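Ring4 is held level at (278,270), with ring1 below it. I thread it the same way.

```bash
python3 - <<'E'
from h import *
if thread((628,148.6),165,85):
    z=ctrl.observe()['position'][2]
    if z<91:
        ctrl.set_gripper(70); ctrl.servo_line((628,148.6,190),rate=120)
        go((588,148.3,250)); ctrl.pause(.2)
        f=grab('wrist','in4.png'); print(white_rings(f,70,65),white_rings(f,43,79))
        go((440,340,260)); ctrl.pause(.2); f=grab('wrist','lid.png')
        for d in ctrl.masks_of('wrist','lid')[:1]:
            cs,_=cv2.findContours(d['mask'].astype(np.uint8),0,1); c=max(cs,key=cv2.contourArea)[:,0]
            P=np.array([ray(f,q,13)[:2] for q in c],np.float32); print(d['score'],cv2.minAreaRect(P))
        a,b=cv2.imread('pics/in4.png'),cv2.imread('pics/lid.png'); cv2.imwrite('pics/m2.png',cv2.resize(np.hstack([a,b]),(800,300)))
    print(ctrl.observe()['time'])
E
```

```text
thread True [627.9 148.8  87.1] [-1.4 -0.3  5. ]
[[627.58331299 149.34970093  69.68833923]] []
0.74 ((424.5440673828125, 380.8377380371094), (149.25180053710938, 168.79891967773438), 13.365787506103516)
41.7667
```

View pics/m2.png

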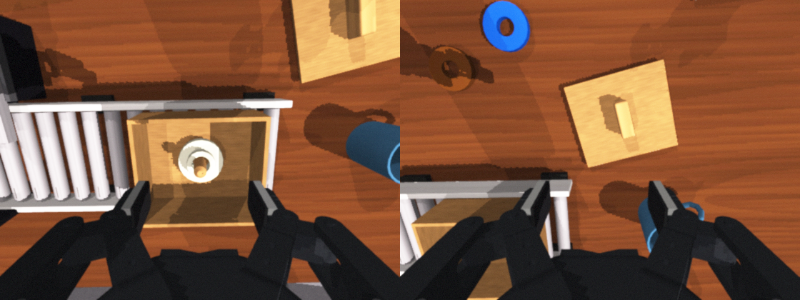

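Both rings are seated on the post, at montage (200,160). The lid lies at right (620,115), 149×169 mm at yaw 0.233, which matches its size. Before placing it I need the carton's yaw from a closer crop, and also the rail's direction.

```bash
python3 - <<'E'
from h import *
import json
go((575,148.3,230)); ctrl.pause(.3)
f=grab('wrist','c.png'); print(np.round(f['position'],1).tolist())
np.save('cam.npy',{k:f[k] for k in f if k!='frame'},allow_pickle=True)
I=f['frame'].astype(int)
m=((I.min(2)>140)&(I.max(2)-I.min(2)<50))
pts=[]
for c in range(60,420,4):
    r=np.where(m[60:260,c])[0]
    if len(r): pts.append(ray(f,(c,60+r[0]),60)[:2])
P=np.array(pts); 
for _ in range(4):
    k=np.polyfit(P[:,1],P[:,0],1); e=P[:,0]-np.polyval(k,P[:,1]); P=P[abs(e)<max(1.2,2*np.median(abs(e)))]
print('rail outer edge x(y=148)',np.polyval(k,148),'slope',k[0],len(P))
im=cv2.imread('pics/c.png'); cv2.imwrite('pics/cc.png',cv2.resize(im[130:360,150:430],(800,657))[:600])
E
```

```text
[499.8, 152.2, 349.6]
rail outer edge x(y=148) 535.268630966249 slope 0.014755986518984795 44
```

View pics/cc.png

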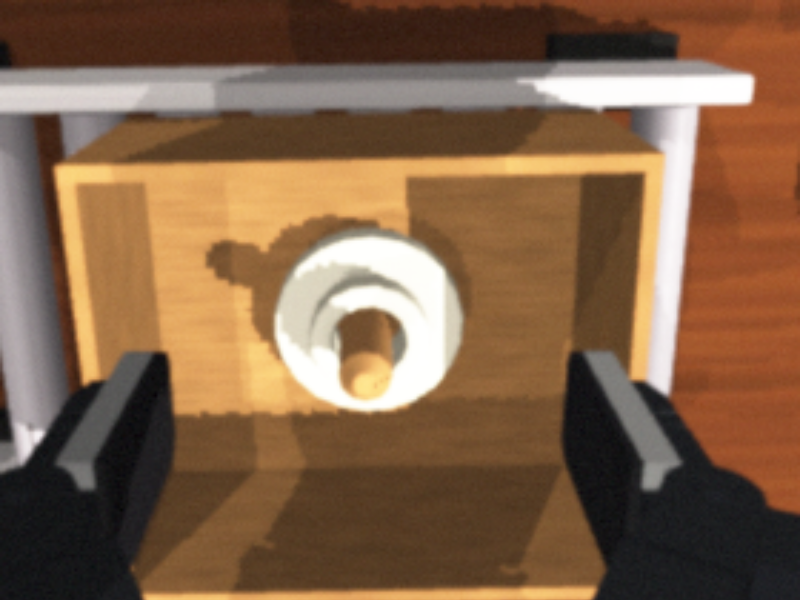

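```bash
python3 - <<'E'
from h import *
f=np.load('cam.npy',allow_pickle=True).item()
g=lambda u,v,z: ray(f,(150+u*280/800,130+v*230/657),z)[:2].round(1)
for u,v in [(58,167),(663,152),(140,600),(600,590)]: print(g(u,v,122))
print('post',g(370,377,112),'ring1 c',g(369,320,65), 'rail',g(0,70,60),g(752,63,60))
E
```

```text
[552.4  65.1]
[552.4 232.5]
[698.4  72.7]
[698.3 223.2]
post [624.4 149.9] ring1 c [625.9 149.7] rail [532.3  26.2] [536.5 282.3]
```

```bash
cat >> h.py <<'E'
def find_lid(tcp,z=13):
    go(tcp); ctrl.pause(.25); f=grab('wrist')
    for d in ctrl.masks_of('wrist','lid'):
        cs,_=cv2.findContours(d['mask'].astype(np.uint8),0,1); c=max(cs,key=cv2.contourArea)[:,0]
        P=np.array([ray(f,q,z)[:2] for q in c],np.float32); r=cv2.minAreaRect(P)
        print('  lid',round(d['score'],2),np.round(r[0],1),np.round(r[1],1),round(r[2],2))
E
python3 - <<'E'
from h import *
find_lid((440,380,250)); find_lid((450,410,270))
print(ctrl.observe()['time'])
E
```

```text
lid 0.9 [424.6 380.8] [150.6 170.1] 12.76
  lid 0.91 [425.1 381. ] [151.2 171.6] 12.91
45.0833
```

```bash
python3 - <<'E'
from h import *
p=(424.8,380.8); a=np.radians(13.0)
ctrl.set_gripper(50)
ctrl.reach((*p,120),down(-np.pi+a)); print(np.round(ctrl.observe()['qpos'],2))
print(ctrl.servo_line((*p,37),rate=70,threshold=6),ctrl.observe()['position'])
ctrl.set_gripper(10,40); o=ctrl.observe(); print(o['width'],o['finger_force'],o['contact_force'])
ctrl.servo_line((*p,210),rate=120)
y=np.pi-.008
ctrl.reach((560,200,260),down(y)); ctrl.reach((626.5,149,215),down(y)); ctrl.pause(.3)
o=ctrl.observe(); print(o['width'],o['finger_force'],o['contact_force'],o['position'],o['time'])
grab('side','s1.png'); grab('scene','s2.png')
a=cv2.imread('pics/s1.png')[90:260,150:350];b=cv2.imread('pics/s2.png')[130:300,250:450]
cv2.imwrite('pics/m3.png',cv2.resize(np.hstack([a,b]),(800,340)))
E
```

```text
[-0.36  0.93 -0.82  1.82  0.93  0.82  0.14]
False [424.98163321 381.10136886  37.45515862]
21.403090661947974 41.066386699676514 [-0.39964981 -0.58542934  3.68835005]
21.57382942480152 40.32344162464142 [ 0.71940312  0.83645829 -0.94470143] [626.02298037 150.5271059  215.81170714] 51.05
```

View pics/m3.png

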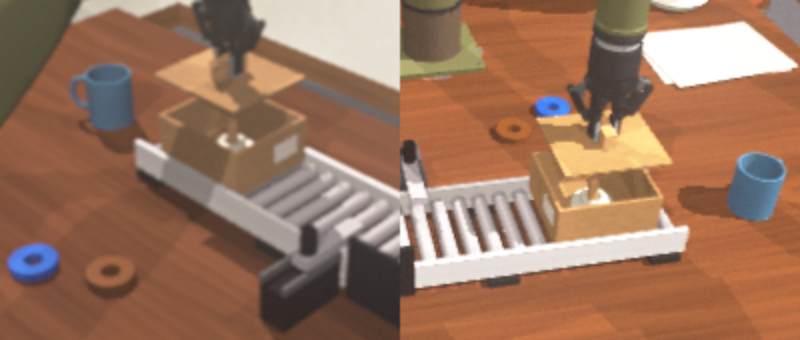

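The lid is held level above the carton and aligned with it. Lowering it.

```bash
python3 - <<'E'
from h import *
y=np.pi-.008
ctrl.servo_line((626.5,149,175),rot=down(y),rate=60); ctrl.pause(.2); print(ctrl.observe()['position'])
h=ctrl.servo_line((626.5,149,150),rate=25,threshold=5); o=ctrl.observe()
print(h,o['position'],o['contact_force'],o['time'])
E
```

```text
[626.73427251 149.15284226 175.49872964]
True [626.31819448 149.04525387 152.45278112] [-0.37409438  0.56173088  4.32188945] 53.0
```

Contact came at 152.45, exactly the seated height. Releasing, then I check the lid and measure the knob.

```bash
python3 - <<'E'
from h import *
ctrl.set_gripper(60); ctrl.servo_line((626.5,149,230),rate=120)
go((560,60,320)); ctrl.pause(.3); f=grab('wrist','l1.png')
for d in ctrl.masks_of('wrist','lid')[:1]:
    cs,_=cv2.findContours(d['mask'].astype(np.uint8),0,1); c=max(cs,key=cv2.contourArea)[:,0]
    print('lid',d['score'],cv2.minAreaRect(np.array([ray(f,q,128)[:2] for q in c],np.float32)))
K=[]
for t in [(510,-131,270),(540,-131,280),(510,-90,270)]:
    go(t); ctrl.pause(.25); f=grab('wrist','k.png')
    for d in ctrl.pinpoint('wrist','stop_knob')[:1]: print(d['score'],np.round(d['xy']),ray(f,d['xy'],121)[:2])
print(ctrl.observe()['time'])
a,b=cv2.imread('pics/l1.png'),cv2.imread('pics/k.png'); cv2.imwrite('pics/m4.png',cv2.resize(np.hstack([a,b]),(800,300)))
E
```

```text
lid 0.78 ((624.6723022460938, 148.61383056640625), (150.99655151367188, 170.24234008789062), 0.07581321150064468)
0.82 [272. 174.] [ 486.70800232 -133.6972005 ]
0.58 [278. 142.] [ 487.34811818 -129.91089241]
0.75 [232. 174.] [ 485.36353304 -132.62276949]
57.75
```

View pics/m4.png

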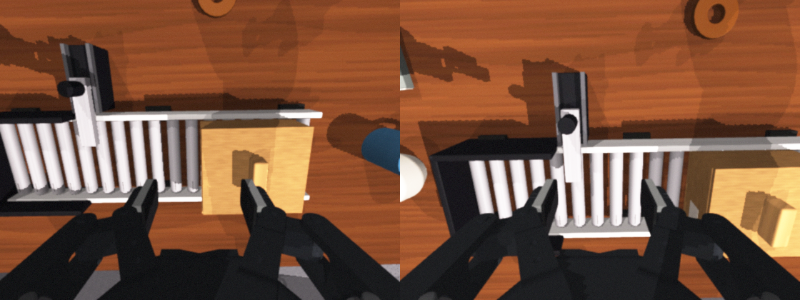

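The lid sits square on the carton: 151×170 mm, centre (624.7,148.6), yaw about 0. The knob is at right (570,124), which gives (486.5,-132). Drawing the stop.

```bash
python3 - <<'E'
from h import *
p=(486.5,-132.)
ctrl.set_gripper(55); Y=np.pi-.015
ctrl.reach((*p,180),down(Y))
print(ctrl.servo_line((*p,110),rate=80,threshold=6))
ctrl.set_gripper(10,40); o=ctrl.observe(); print(o['width'],o['contact_force'],o['position'])
try: print(ctrl.servo_line((p[0]-56,p[1]+.8,110),rate=50,threshold=15))
except ctrl.Unreachable as e: print(e)
o=ctrl.observe(); print(o['contact_force'],o['position'],o['width'],o['time'])
E
```

```text
False
23.148981038524884 [-0.64973165 -2.05423733  6.49493146] [ 486.72623081 -133.00922181  110.54316751]
True
[0.79201437 1.00501784 1.05776498] [ 439.96432044 -132.49302044  110.56759604] 22.75050207023216 60.8
```

```bash
python3 - <<'E'
from h import *
for _ in range(2):
    print(ctrl.servo_line((430.5,-132.2,110.5),rate=30,threshold=15)); o=ctrl.observe(); print(o['contact_force'],o['position'])
ctrl.set_gripper(45); x,y,_=ctrl.observe()['position']
ctrl.servo_line((x,y,200),rate=120); go((510,-131,270)); ctrl.pause(.25); f=grab('wrist','k2.png')
for d in ctrl.pinpoint('wrist','stop_knob')[:1]: print(d['score'],np.round(d['xy']),ray(f,d['xy'],121)[:2])
E
```

```text
True
[1.78831383 0.52322549 1.21866472] [ 439.89991706 -132.47003912  110.55853963]
True
[ 0.96879995 -0.37401258  1.43394498] [ 439.86288962 -132.51709489  110.54606808]
0.83 [276. 127.] [ 442.59585396 -131.1679668 ]
```

View pics/k2.png

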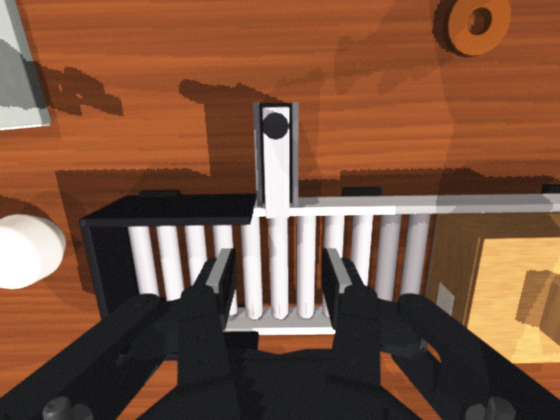

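```bash
python3 - <<'E'
from h import *
f=grab('wrist')
I=f['frame'].astype(int)
print(ctrl.observe()['position'])
for v in range(196,224,2): print(v,I[v,276],I[v,240],I[v,340],ray(f,(276,v),85)[0].round(1),ray(f,(276,v),60)[0].round(1))
print(ray(f,(267,114),121)[:2], ray(f,(276,114),121), ray(f,(276,140),121), 'housing outer end',ray(f,(276,103),74),'housing y',ray(f,(256,150),74),ray(f,(298,150),74))
E
```

```text
[ 509.42767619 -131.13966206  269.55168147]
196 [250 246 247] [17 13 18] [145 131 128] 515.2 521.9
198 [249 245 246] [23 21 24] [171 166 160] 517.4 524.3
200 [250 246 248] [ 7 15 15] [166 161 158] 519.7 526.7
202 [249 246 247] [21 20 23] [166 159 157] 521.9 529.1
204 [250 247 248] [17 17 19] [169 160 161] 524.1 531.5
206 [250 247 248] [17 17 21] [247 245 244] 526.4 533.9
208 [250 246 247] [17 11 18] [255 255 255] 528.6 536.3
210 [250 247 247] [22 20 23] [255 255 255] 530.9 538.8
212 [249 246 247] [18 14 17] [255 255 255] 533.1 541.2
214 [249 245 247] [17 16 17] [246 242 242] 535.4 543.7
216 [246 241 243] [33 29 35] [247 244 245] 537.7 546.2
218 [240 233 235] [39 35 40] [248 243 244] 540.0 548.7
220 [238 232 235] [41 38 42] [248 243 245] 542.3 551.2
222 [237 231 233] [44 43 47] [249 245 246] 544.6 553.7
[ 432.04312468 -138.46955625] [ 432.25845046 -130.67443001  121.        ] [ 454.28447273 -131.33645672  121.        ] housing outer end [ 421.25558857 -130.74621291   74.        ] housing y [ 467.45145546 -153.22929641   74.        ] [ 468.67131013 -108.96907536   74.        ]
```

The tongue's tip is at x≈537, behind the rail's inner face at ~543, so it is fully drawn and the passage is clear. Pushing the carton.

```bash
python3 - <<'E'
from h import *
ctrl.set_gripper(0,30); Y=np.pi-.015
ctrl.reach((560,150,290),down(Y)); ctrl.reach((626,285,230),down(Y)); ctrl.servo_line((626,285,97),rate=120)
print(ctrl.servo_line((625.5,240,97),rate=40,threshold=4),ctrl.observe()['position'])
h=ctrl.servo_line((620.5,-110,97),rate=80,threshold=8); o=ctrl.observe(); print(h,o['position'],o['contact_force'],o['time'])
if not h:
    h=ctrl.servo_line((619.5,-165,97),rate=25,threshold=5); o=ctrl.observe(); print(h,o['position'],o['contact_force'],o['time'])
E
```

```text
False [625.44886029 240.02284766  96.84354874]
False [ 620.40613031 -109.92109891   96.9572963 ] [0.17905079 0.63935022 1.60452513] 72.75
True [ 620.50362235 -130.33864121   97.05212377] [-0.01482937  1.31252468  1.94088273] 73.8167
```

```bash
python3 - <<'E'
from h import *
ctrl.servo_line((620.5,-115,97),rate=60); ctrl.servo_line((620.5,-115,230),rate=150)
go((560,-200,320)); ctrl.pause(.3); f=grab('wrist','b.png')
for d in ctrl.masks_of('wrist','lid')[:2]:
    cs,_=cv2.findContours(d['mask'].astype(np.uint8),0,1); c=max(cs,key=cv2.contourArea)[:,0]
    print('lid',d['score'],cv2.minAreaRect(np.array([ray(f,q,128)[:2] for q in c],np.float32)))
for n,z in (('carton',46),('bay',46),('stop_knob',121)): print(n,[(d['score'],ray(f,d['xy'],z)[:2].round(1)) for d in ctrl.pinpoint('wrist',n)[:1]])
E
```

```text
lid 0.71 ((620.9506225585938, -250.91123962402344), (169.92037963867188, 150.5964813232422), 89.65097045898438)
carton []
bay []
stop_knob [(0.88, array([ 439.6, -132.9]))]
```

View pics/b.png

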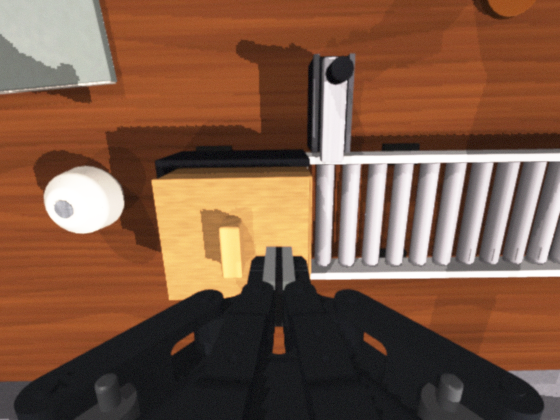

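The carton is home: lid at (620.9,-250.9), hard against the end wall and level with the bay. Sliding the stop in.

```bash
python3 - <<'E'
from h import *
Y=np.pi-.015; p=(440,-132.3)
ctrl.set_gripper(50); ctrl.reach((*p,190),down(Y)); print(ctrl.servo_line((*p,110),rate=80,threshold=6))
ctrl.set_gripper(10,40); o=ctrl.observe(); print(o['width'],o['position'])
print(ctrl.servo_line((500,-133.2,110.5),rate=40,threshold=15)); o=ctrl.observe(); print(o['position'],o['contact_force'])
ctrl.set_gripper(45); x,y,_=ctrl.observe()['position']
ctrl.servo_line((x,y,220),rate=120); go((510,-190,320)); ctrl.pause(.3); f=grab('wrist','e.png')
for n,z in (('stop_knob',121),): print(n,[(d['score'],ray(f,d['xy'],z)[:2].round(1)) for d in ctrl.pinpoint('wrist',n)[:1]])
for d in ctrl.masks_of('wrist','lid')[:1]:
    cs,_=cv2.findContours(d['mask'].astype(np.uint8),0,1); c=max(cs,key=cv2.contourArea)[:,0]
    print('lid',d['score'],cv2.minAreaRect(np.array([ray(f,q,128)[:2] for q in c],np.float32)))
print(ctrl.observe()['time'])
E
```

```text
False
22.815702125806013 [ 440.22363617 -132.48894435  110.43207785]
True
[ 495.26427718 -133.18542538  110.46605946] [-1.04096051 -0.16093866  5.03097833]
stop_knob [(0.68, array([ 494.9, -131.9]))]
lid 0.68 ((620.0562744140625, -250.1002197265625), (168.88131713867188, 150.90298461914062), 89.43966674804688)
83.0
```

View pics/e.png

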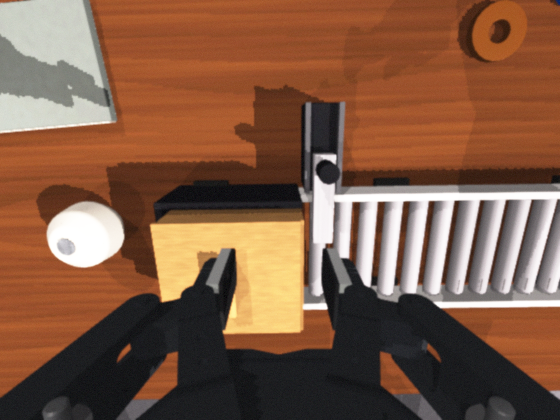

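The stop travelled its full 55 mm in, tongue at (323,200), right behind the closed carton. The robot is clear of everything, so I hand in.

```bash
python3 - <<'E'
from station import ctrl
print(ctrl.finish_job())
E
```

```text
the job is handed in; nothing more can be done
None
```

I handed the job in with both rings present (ring1 and ring4) on the post, the lid seated, the carton home in the bay and the stop fully in; the hand-in call returned no verdict.

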